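# Load a bearing pedestal in the leaf drill jig

## Task

Load the footed bronze bearing pedestal into the drill jig: set it down, feet first, in the open nest. Then swing the jig's leaf over by its ball handle and press it down until the pedestal is fully home and the spring latch has snapped over the leaf's pin, and let go. Leave everything else on the bench where it is.

Things in the scene. Friction and masses are not known exactly. Their poses are not given: they have to be found in the camera images.
- pedestal_center (a point): Centre, 18 mm above the underside, of the bronze bearing pedestal (the workpiece, loose, 0.3 kg). Foot plate 60 x 24 x 8 mm, long side along its x; on it an upright body 34 (x) by 24 (y) mm with a half-round seat of 9 mm radius across its top; 36 mm high in all. z is up; the same after a half turn. The only bronze part with a long plain foot.
- jig: Leaf drill jig, dark steel, fixed on the bench. Origin: on the bench under the nest's middle. Base plate 150 x 84 mm (x from -72 to +78), its top 24 mm above the bench. x runs along the nest towards the leaf's hinge, y along the hinge axis, z up. nest_home and leaf_hinge have the same axes.
- nest_home (a point): Where the pedestal's centre lies when fully home: 42 mm above the bench, in the nest's middle. The nest is a pocket 63 mm (jig x) by 27 mm (y) with its floor 24 mm above the bench. Its steel walls are 8 mm thick and reach 38 mm above the bench, tops rounded to 4 mm radius; the long walls have 44 mm gaps in the middle for fingers.
- ejector (a joint): Travel of the spring ejector pad (32 x 18 mm) in the nest's floor, m: 0 up, 0.006 pressed flush. Up, it carries the pedestal 6 mm proud of home (centre 48 mm above the bench, pedestal's underside 8 mm below the wall tops). Pressing it takes 10 N at first, 30 N at the end: the leaf does this.
- leaf_hinge (a point): Middle of the leaf's hinge axis, fixed on the jig 66 mm from the nest's middle along +x and 70 mm above the bench; the axis is the jig's y. Its two lugs, 73 mm over all along y, reach 82 mm above the bench.
- leaf_ball (a point): Centre of the black ball handle, 26 mm in diameter, 166 mm from the hinge axis, on a 10 mm rod at the leaf's free end (leaf: metal plate 50 mm wide, 12 mm thick). Closed, the ball is 70 mm above the bench, 100 mm from the nest's middle on the side away from the hinge, clear all round. Push it with shut fingers: being round and smooth it turns in a pinch and slips out.
- jig_leaf (a joint): Leaf angle, rad: 0 closed (level), 1.57 upright, up to 2.2 laid back. The ball is at hinge + 0.166 m x (-cos(angle) on jig x, +sin(angle) on z). Stiff hinge: it stays where it is left; 1 to 3 N at the ball swings it. The pad meets the pedestal at about 0.1; from there the ball takes up to about 12 N, down to 0, where the latch snaps. Unlatched it springs back above 0.09.
- jig_latch (a joint): Angle of the hook latch on the jig's -y side, about 45 mm from the nest's middle on the side away from the hinge, rad: 0 at rest and when latched, up to 0.3 pushed aside. It works by itself: the leaf's side pin pushes it about 0.12 aside on the way down, and it springs back over the pin when the leaf reaches 0; it then holds the leaf below 0.02.
- latch_hook (a point): Hook head of that latch; its top stands 90 mm above the bench.
- cap_a: Bystander: bronze bearing cap, a half-round arch with two short drilled ears, 44 x 20 mm, 15 mm high. Origin in its underside.
- cap_b: Bystander: another such bronze cap, the same size.
- bush: Bystander: plain bronze bush (tube), 28 mm in diameter, 22 mm high. Origin in its underside.
- spanner: Bystander: small steel spanner lying flat, 150 mm long. Origin in the middle of its underside.
- vee_block: Bystander: steel vee block, 60 x 40 mm, 40 mm high. Origin in its underside.
- screwdriver: Bystander: lying screwdriver with a black handle, 170 mm long. Origin in the middle.
- mug: Bystander: white ceramic mug, 82 mm in diameter, 95 mm high. Origin in its underside.
Mind the look-alikes: they are no part of the job. What is shaped like the part that bears pedestal_center but pink or purple is not meant.

How it is judged:
On the way, in this order (a step that is already met when the one before it is completed fails the run):
1. the pedestal stands in the nest, feet down and released, while the leaf is still open (horizontal distance between pedestal_center and nest_home below 0.004 m and z of pedestal_center in the frame of nest_home below 0.009 m and angle between pedestal_center's own z axis and vertical below 0.12 rad and angle between the x axis of pedestal_center and the x axis of nest_home, either way round below 0.15 rad and contact force between the fingers and pedestal below 0.3 N and value of joint jig_leaf above 1 rad), for 0.2 s.
2. the leaf is shut and latched on the pedestal, which is fully home (value of joint each of jig_leaf, jig_latch below 0.03 rad and horizontal distance between pedestal_center and nest_home below 0.004 m and z of pedestal_center in the frame of nest_home below 0.002 m), for 0.2 s.
At the end, for the whole second after the job is handed in: The leaf is latched shut (leaf angle and latch angle each below 0.03 rad) and the pedestal is at rest upright in the nest, fully home: its centre within 4 mm sideways of the home point and no more than 2 mm above it, its long side along the nest (all of step 2 and angle between pedestal_center's own z axis and vertical below 0.06 rad and angle between the x axis of pedestal_center and the x axis of nest_home, either way round below 0.15 rad and linear speed of pedestal below 0.02 m/s); the robot touches nothing.
It fails at once if another loose thing on the bench is shifted by more than 30 mm (distance of any of cap_a, cap_b, bush, spanner, vee_block, screwdriver, mug from where it was at the start of the episode above 0.03 m).
It also fails if it takes over 53 s, if anything falls off the work surface, if the arm or the gripper's body presses on something with over 40 N, if the wrist force passes 120 N, or if a joint passes its speed limit or range.

## Robot

A 7-joint arm with a two-finger parallel gripper is mounted at the origin on the work surface. World frame = base frame: x ahead of the robot, y to its left, z up, the work surface at z = 0. Lengths are in m, angles in rad, forces in N, time in s.
With the tool pointing down it reaches from about 0.4 to 0.875 m from the base axis. Payload 19.3 kg.
Tool frame: the origin (TCP) lies at the very end of the fingers, on their centre line; the grasp point (between the pads) lies 19 mm behind it; z points along the fingers, y is the direction in which the jaws open and shut (so a half turn about z gives the same grasp; the last joint's range is limited). The gripper opens to 85 mm and grips with 20 to 120 N. Pads are 22 mm wide; open, the fingers measure 114 mm over their backs; the gripper's body (76 mm by 85 mm) begins 54 mm behind the grasp point. The pads swing forward as they close: fully open they stand 13 mm farther back than shut.
Start: joints at [-1.344, 0.521, -0.036, 1.599, 0.021, 1.021, -0.113], TCP at [0.183, 0.598, 0.231] pointing down, gripper open.
Joint ranges: [-2.91, 2.91], [-0.3, 2.13], [-1.5, 1.42], [0.17, 2.43], [-1.26, 4.41], [0.16, 1.93], [-2.52, 2.52]. Speed limits (rad/s): [1.89, 1.89, 2.39, 2.39, 3.01, 3.01, 3.01].

## Interface

Orientations are given as [roll, pitch, yaw] about the fixed x, y, z axes, in that order (R = Rz(yaw) Ry(pitch) Rx(roll)).
In Python, from workcell import bot gives the robot as it stands. The module is installed in compiled form; this text tells all that it offers.
- The arm moves only by the shell command python3 -m inch 'ROWS' [FORCE]. ROWS is JSON, a list of rows, each an object of numbers: "dx", "dy", "dz": the shift along the tool's x, y, z in mm; "rx", "ry", "rz": the turn, a rotation vector about the tool's x, y, z in rad; "hand": the closure, from -1 (fully open) to 1 (shut), so that 0 is half open. In form: [{"dx": .., "dy": .., "dz": .., "rx": .., "ry": .., "rz": .., "hand": ..}, ...]. A call has 1 to 10 rows; each row shifts and turns the commanded pose from where the row before left it, along the tool's axes as they then stand; what a row does not reach is not made up. A row lasts 1/10 s, in which the tool goes at most 50 mm and 8.59 degrees, less where a joint would pass 70% of its speed; a pose out of reach is approached as far as the arm can. A call with a gripper value outside its range is refused whole. The fingers move at their own pace and stop on an object; FORCE is the grip in N (left out, the last holds). Time passes only in rows, so rows that do not move let the fingers close. It gives the time, the measured TCP pose, the force and the opening at its end, in the units of the state.
- bot.observe(): the state, without advancing time (a new reading comes with each control period).
- bot.grab_frame(name): name is "scene" or "top" or "wrist"; returns (picture, depth): 480x640x3 uint8, red, green, blue; 480x640 float32, m along the optical axis (not along the pixel's ray), 0 where there is no reading.
- bot.get_calibration(name): a dict with "vertical_fov" (degrees; the focal length in pixels is half the picture's height over the tangent of half this angle, whatever the lens; pixels are square), "cx", "cy" (the principal point, pixels), "origin" and "orientation" of the camera in the world. Camera axes: x right, y down, z forward; pixel columns grow to the right and rows downward; lengths in m; the calibration is good to about 2 mm. The wrist camera is an equidistant fisheye: a pixel r from the principal point sees the ray r / f radians off the axis. A picture is of the moment at which its call begins: read the wrist's pose just before it. get_calibration takes no time and is no camera call; for the wrist camera it gives the pose at the moment of the call.
- bot.job_done(): hands the job in, once; it reports no verdict.
Trained networks look in the newest picture that a camera, given by its name, has taken for a name from the list of things; names that differ only in an ending like _2 or _b are one class to them, and where a whole thing is asked for, a point or a joint stands for the part that bears it (a point fixed in the world has none). Each returns a list of dicts, best first, with "score" (0 to 1); they miss things now and then, are a little off and sometimes report something else, mostly with a low value. They report only what shows in the picture. A call takes as long as a camera call. They do not tell look-alikes from the thing itself.
- bot.trace(camera, target): "region" (480x640 bool, what is visible of it) and "box" ([left, top, right, bottom] in pixels, round what is visible of it).
- bot.tip_of(camera, target): "centre" ([row, column] in pixels: a listed point, or the origin of a listed thing).
The state is a dict: "clock": time; "qpos": joint angles; "qd": joint speeds; "joint_efforts": joint torques, N m; "position": TCP position; "tool_rot": TCP orientation; "force": force on the tool from outside, world axes, zero at the start; "moment": the same for the moment, N m; "grip_width": finger opening in m.
Only numpy, scipy, OpenCV 4.12 (cv2) and the standard library are available. Lean on these libraries where they do the work, as an engineer would, in place of code of your own. Each camera call takes 0.05 s, during which the arm holds its last target.

## Working session

There is one attempt and no reset: what is moved stays moved. The work goes in short steps, Python scripts to look and compute and a shell command to move; the robot and the scene stay as the last step left them, time stands still between calls to the robot, and variables do not carry over. Pictures are saved under pics/ and viewed, and the job is handed in when it is done.

```bash
mkdir -p pics; cat > h.py <<'E'
import numpy as np, cv2
from scipy.spatial.transform import Rotation as R
from workcell import bot
def rot(o):
    o=np.array(o,float)
    return o if o.shape==(3,3) else R.from_euler('xyz',o).as_matrix()
def w(cam,cal,u,v,d):
    f=240/np.tan(np.radians(cal['vertical_fov'])/2)
    x=(u-cal['cx'])/f; y=(v-cal['cy'])/f
    if cam=='wrist':
        r=np.hypot(x,y); s=np.where(r>1e-9,np.tan(r)/np.maximum(r,1e-9),1); x=x*s;y=y*s
    p=np.stack([x*d,y*d,d*np.ones_like(x)],-1)
    return p@rot(cal['orientation']).T+np.array(cal['origin'])
def save(n,a): cv2.imwrite('pics/'+n,a[:,:,::-1])
E
python3 - <<'E'
from h import *
s=bot.observe(); print(s)
for c in ('scene','top'):
    cal=bot.get_calibration(c); print(c,cal)
    p,d=bot.grab_frame(c); save(c+'0.png',p); np.savez(c+'0.npz',p=p,d=d)
    for t in ('pedestal_center','leaf_ball','latch_hook','jig','nest_home','leaf_hinge'):
        for r in bot.tip_of(c,t)[:3]: 
            v,u=r['centre']; dd=d[int(v),int(u)]
            print(c,t,round(r['score'],2),np.round([v,u],1),np.round(w(c,cal,np.float64(u),np.float64(v),dd),4))
E
```

```text
{'clock': 0.0, 'qpos': array([-1.34417115,  0.52200151, -0.03633215,  1.59994891,  0.02120542,
        1.02106783, -0.11280335]), 'qd': array([ 0.00107051,  0.0010964 , -0.00126527, -0.00175232,  0.00137309,
       -0.00012871, -0.00069245]), 'joint_efforts': array([ 1.39630952e-04, -9.27105761e+01,  1.98016025e+00, -3.69935310e+01,
        1.78931036e-02,  8.16576445e-03, -2.48149021e-06]), 'position': array([0.18274727, 0.59737548, 0.23075462]), 'tool_rot': array([-3.14055481e+00,  7.37451521e-05,  2.84476008e+00]), 'force': array([-0.19240297,  0.62921052,  1.02916452]), 'moment': array([ 0.00820446,  0.0194876 , -0.03566111]), 'grip_width': 0.08552857169319902}
scene {'vertical_fov': 45.73576197942743, 'cx': 317.3674709667425, 'cy': 239.31952948754065, 'origin': array([ 1.0371195 , -0.46963119,  0.95706432]), 'orientation': array([-2.48518284,  0.01139506,  0.64141634])}
scene pedestal_center 0.77 [300.1 234.9] [ 0.5646 -0.1155  0.0349]
scene pedestal_center 0.65 [344.3 237.3] [ 0.6251 -0.1787  0.0239]
scene pedestal_center 0.62 [292.9 293.7] [ 0.6401 -0.0321  0.0248]
scene leaf_
[... 654 characters left out ...]
0233  0.0302]
top pedestal_center 0.75 [259.9 395.2] [ 0.5616 -0.1066  0.0267]
top pedestal_center 0.55 [227.6 427.7] [ 0.6286 -0.1793  0.0259]
top leaf_ball 0.82 [360.5 299.1] [0.3843 0.0897 0.2227]
top latch_hook 0.67 [262.2 252.4] [ 0.5676  0.1987 -0.0009]
top latch_hook 0.5 [227.9 428.1] [ 0.6277 -0.1798  0.0275]
top jig 0.85 [279.7 281.7] [0.5265 0.133  0.0315]
top jig 0.47 [263.6 252.7] [0.5641 0.1972 0.0049]
top jig 0.41 [307.  291.9] [0.47   0.1097 0.0779]
top nest_home 0.67 [276.7 280.7] [0.533  0.1354 0.0276]
top nest_home 0.59 [241.7 497.3] [ 0.5964 -0.3328  0.0065]
top leaf_hinge 0.87 [309.6 289.3] [0.4651 0.1149 0.0785]
top leaf_hinge 0.22 [263.9 253.6] [ 0.5639  0.1961 -0.0006]
```

View pics/scene0.png

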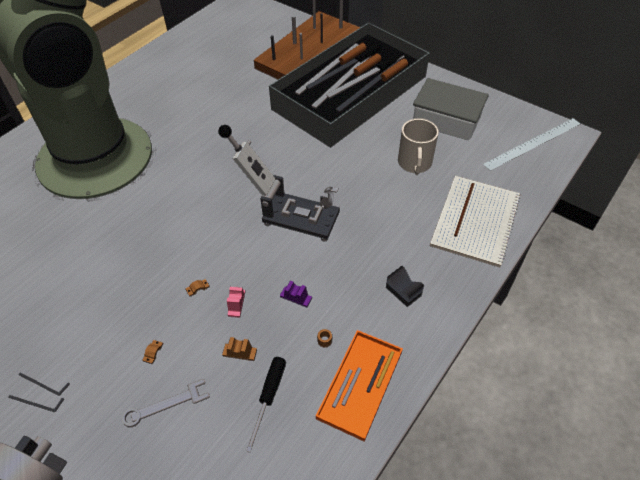

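View pics/top0.png

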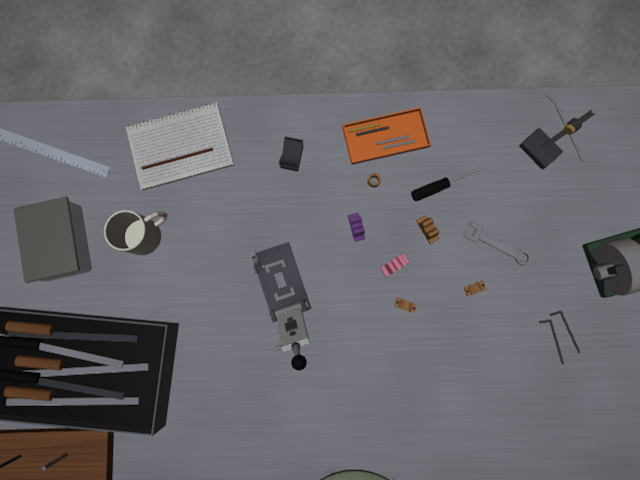

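```bash
python3 - <<'E'
from h import *
p=np.load('scene0.npz')['p']; q=np.load('top0.npz')['p']
a=cv2.resize(p[250:390,190:340],(600,560),interpolation=cv2.INTER_CUBIC); save('c1.png',a)
b=cv2.resize(q[190:380,220:460],(800,633),interpolation=cv2.INTER_CUBIC)[:600]; save('c2.png',b)
E
```

```text
(no output)
```

View pics/c1.png

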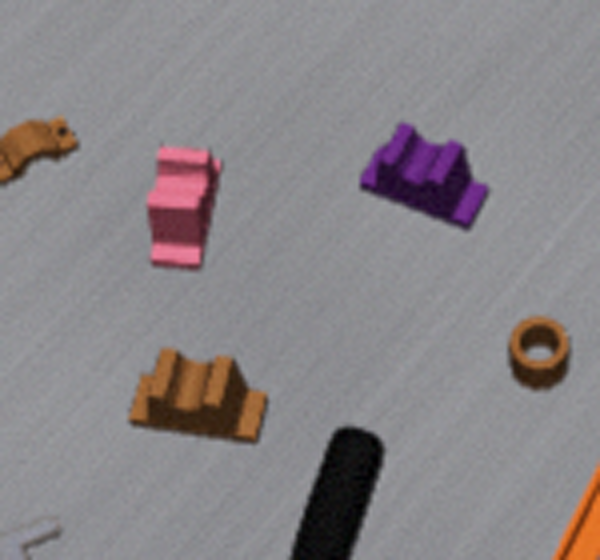

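View pics/c2.png

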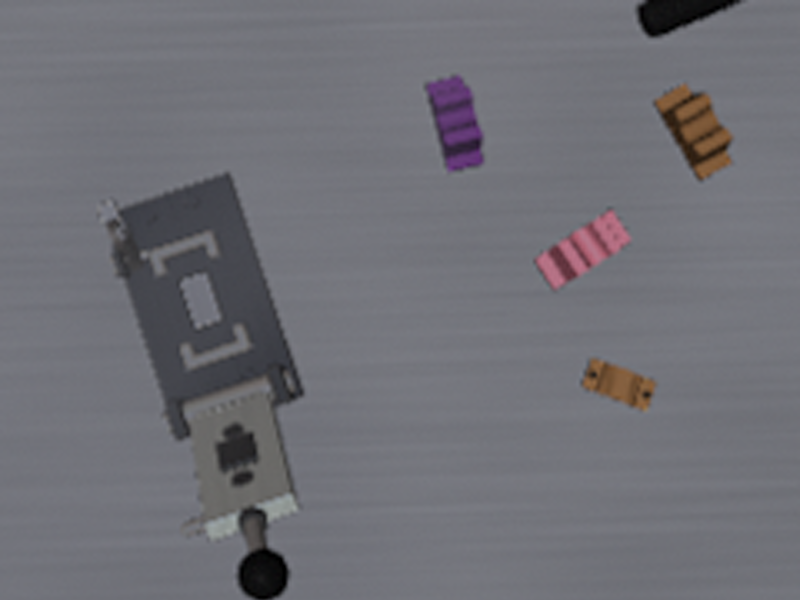

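The three pedestal-shaped parts are pink at scene (235,301), purple at (296,293) and bronze at (239,349), which is at top (228,428). The enlarged crop shows that the bronze one has the long plain foot, so it is the workpiece. The leaf is laid back and the nest is empty. The next step is to measure poses.

```bash
python3 - <<'E'
from h import *
for c in ('top','scene'):
    z=np.load(c+'0.npz'); p,d=z['p'],z['d']; cal=bot.get_calibration(c)
    V,U=np.mgrid[0:480,0:640]; P=w(c,cal,U.astype(float),V.astype(float),d)
    # pedestal
    hsv=cv2.cvtColor(p,cv2.COLOR_RGB2HSV)
    m=(np.abs(P[...,0]-.628)<.06)&(np.abs(P[...,1]+.179)<.06)&(hsv[...,1]>90)&(d>0)
    q=P[m]; print(c,'n',m.sum(),'z',np.percentile(q[:,2],[2,50,98]))
    for z0 in (.004,.026):
        a=q[q[:,2]>z0][:,:2]; r=cv2.minAreaRect((a*1000).astype(np.float32)); print(z0,len(a),r)
    # jig base: near height 24mm
    for lo,hi in ((.018,.027),(.03,.045),(.06,.09)):
        m=(np.abs(P[...,0]-.52)<.12)&(np.abs(P[...,1]-.135)<.09)&(d>0)&(P[...,2]>lo)&(P[...,2]<hi)
        a=P[m][:,:2]; print('jig',lo,len(a),cv2.minAreaRect((a*1000).astype(np.float32)), np.median(P[m][:,2]))
    b=bot.observe()['clock']
    m=(P[...,2]>.2)&(np.hypot(P[...,0]-.386,P[...,1]-.09)<.03)
    print('ball',P[m].mean(0),m.sum())
print(b)
E
```

```text
top n 354 z [0.0046916  0.026853   0.03783031]
0.004 348 ((612.7583618164062, -152.90252685546875), (57.480411529541016, 90.88788604736328), 27.677425384521484)
0.026 186 ((628.943359375, -181.8094024658203), (35.80398941040039, 23.771495819091797), 27.190025329589844)
jig 0.018 1843 ((525.2244262695312, 137.09324645996094), (150.00698852539062, 83.81547546386719), 17.225900650024414) 0.023720376091931006
jig 0.03 363 ((517.48486328125, 137.83013916015625), (139.65707397460938, 66.44538879394531), 28.407451629638672) 0.03622420612817556
jig 0.06 404 ((523.2411499023438, 134.640380859375), (146.9080810546875, 78.7610855102539), 15.904132843017578) 0.08001856123876605
ball [0.38248383 0.09170489 0.2189364 ] 197
scene n 572 z [0.0042317  0.02386926 0.03746356]
0.004 563 ((612.8802490234375, -151.07693481445312), (60.28231430053711, 98.21920776367188), 28.62511444091797)
0.026 255 ((611.6430053710938, -151.61695861816406), (37.02875900268555, 100.57888793945312), 32.32244110107422)
jig 0.018 1587 ((526.5819702148438, 137.675048828125), (149.60443115234375, 89.01524353027344), 17.955490112304688) 0.023178290659358725
jig 0.03 390 ((517.09521484375, 139.38900756835938), (143.91751098632812, 70.3871841430664), 25.712276458740234) 0.035682812436222344
jig 0.06 473 ((504.3090515136719, 154.51751708984375), (162.375, 73.25382995605469), 44.68912887573242) 0.07861816884191075
ball [0.3863596  0.0887093  0.21518153] 148
0.7
```

```bash
python3 -m inch '[{"dz":-45},{"dz":-45},{"dx":-33,"dy":-31},{"dx":-33,"dy":-31},{"dx":-33,"dy":-31},{"dx":-33,"dy":-31},{"dx":-33,"dy":-31},{"dx":-33,"dy":-31},{"dx":-33,"dy":-31},{"dx":-33,"dy":-31}]' && python3 -m inch '[{"dx":-33,"dy":-31},{"dx":-33,"dy":-31},{"dx":-33,"dy":-31},{"dx":-33,"dy":-31},{"dx":-33,"dy":-31},{"dx":-33,"dy":-31},{"dx":-33,"dy":-31},{"dx":-33,"dy":-31},{"dx":-33,"dy":-31},{"dx":-30,"dy":-28}]' && python3 -m inch '[{"rz":0.148},{"rz":0.148},{"rz":0.148},{"rz":0.148},{"rz":0.148},{"rz":0.148},{"rz":0.148},{"rz":0.148},{"rz":0.148},{"rz":0.148}]' && python3 -m inch '[{"rz":0.148},{"rz":0.148},{"rz":0.148},{"rz":0.148},{"rz":0.148},{"rz":0.148},{},{}]'
```

```text
schema error: expected keys dx, dy, dz, rx, ry, rz, hand
```

```bash
python3 -m inch '[{"dx":0,"dy":0,"dz":-45,"rx":0,"ry":0,"rz":0,"hand":-1},{"dx":0,"dy":0,"dz":-45,"rx":0,"ry":0,"rz":0,"hand":-1},{"dx":-33,"dy":-31,"dz":0,"rx":0,"ry":0,"rz":0,"hand":-1},{"dx":-33,"dy":-31,"dz":0,"rx":0,"ry":0,"rz":0,"hand":-1},{"dx":-33,"dy":-31,"dz":0,"rx":0,"ry":0,"rz":0,"hand":-1},{"dx":-33,"dy":-31,"dz":0,"rx":0,"ry":0,"rz":0,"hand":-1},{"dx":-33,"dy":-31,"dz":0,"rx":0,"ry":0,"rz":0,"hand":-1},{"dx":-33,"dy":-31,"dz":0,"rx":0,"ry":0,"rz":0,"hand":-1},{"dx":-33,"dy":-31,"dz":0,"rx":0,"ry":0,"rz":0,"hand":-1},{"dx":-33,"dy":-31,"dz":0,"rx":0,"ry":0,"rz":0,"hand":-1}]' && python3 -m inch '[{"dx":-33,"dy":-31,"dz":0,"rx":0,"ry":0,"rz":0,"hand":-1},{"dx":-33,"dy":-31,"dz":0,"rx":0,"ry":0,"rz":0,"hand":-1},{"dx":-33,"dy":-31,"dz":0,"rx":0,"ry":0,"rz":0,"hand":-1},{"dx":-33,"dy":-31,"dz":0,"rx":0,"ry":0,"rz":0,"hand":-1},{"dx":-33,"dy":-31,"dz":0,"rx":0,"ry":0,"rz":0,"hand":-1},{"dx":-33,"dy":-31,"dz":0,"rx":0,"ry":0,"rz":0,"hand":-1},{"dx":-33,"dy":-31,"dz":0,"rx":0,"ry":0,"rz":0,"hand":-1},{"dx":-33,"dy":-31,"dz":0,"rx":0,"ry":0,"rz":0,"hand":-1},{"dx":-33,"dy":-31,"dz":0,"rx":0,"ry":0,"rz":0,"hand":-1},{"dx":-30,"dy":-28,"dz":0,"rx":0,"ry":0,"rz":0,"hand":-1}]'
```

```text
clock: 1.7
position: [0.3633, 0.2816, 0.3216]
tool_rot: [3.141, 0.0, 2.845]
force: [0.9, 0.4, -0.4]
grip_width: 0.085
clock: 2.7
position: [0.5863, -0.108, 0.3214]
tool_rot: [-3.142, 0.0, 2.844]
force: [-0.1, 1.5, -0.2]
grip_width: 0.0852
```

```bash
python3 -m inch '[{"dx":0,"dy":0,"dz":0,"rx":0,"ry":0,"rz":0.148,"hand":-1},{"dx":0,"dy":0,"dz":0,"rx":0,"ry":0,"rz":0.148,"hand":-1},{"dx":0,"dy":0,"dz":0,"rx":0,"ry":0,"rz":0.148,"hand":-1},{"dx":0,"dy":0,"dz":0,"rx":0,"ry":0,"rz":0.148,"hand":-1},{"dx":0,"dy":0,"dz":0,"rx":0,"ry":0,"rz":0.148,"hand":-1},{"dx":0,"dy":0,"dz":0,"rx":0,"ry":0,"rz":0.148,"hand":-1},{"dx":0,"dy":0,"dz":0,"rx":0,"ry":0,"rz":0.148,"hand":-1},{"dx":0,"dy":0,"dz":0,"rx":0,"ry":0,"rz":0.148,"hand":-1},{"dx":0,"dy":0,"dz":0,"rx":0,"ry":0,"rz":0.148,"hand":-1},{"dx":0,"dy":0,"dz":0,"rx":0,"ry":0,"rz":0.148,"hand":-1}]'; python3 -m inch '[{"dx":0,"dy":0,"dz":40,"rx":0,"ry":0,"rz":0.148,"hand":-1},{"dx":0,"dy":0,"dz":40,"rx":0,"ry":0,"rz":0.148,"hand":-1},{"dx":0,"dy":0,"dz":40,"rx":0,"ry":0,"rz":0.148,"hand":-1},{"dx":0,"dy":0,"dz":0,"rx":0,"ry":0,"rz":0.148,"hand":-1},{"dx":0,"dy":0,"dz":0,"rx":0,"ry":0,"rz":0.148,"hand":-1},{"dx":0,"dy":0,"dz":0,"rx":0,"ry":0,"rz":0.148,"hand":-1},{"dx":0,"dy":0,"dz":0,"rx":0,"ry":0,"rz":0,"hand":-1},{"dx":0,"dy":0,"dz":0,"rx":0,"ry":0,"rz":0,"hand":-1}]'
```

```text
clock: 3.7
position: [0.5856, -0.1059, 0.3214]
tool_rot: [3.141, -0.0, 1.359]
force: [-0.6, 0.3, -0.6]
grip_width: 0.0854
clock: 4.5
position: [0.5857, -0.1058, 0.2012]
tool_rot: [3.141, 0.0, 0.482]
force: [-0.4, -0.2, 0.8]
grip_width: 0.0854
```

```bash
python3 - <<'E'
from h import *
cal=bot.get_calibration('wrist'); print(cal); s=bot.observe(); print(s['qpos'],s['position'],s['tool_rot'],s['clock'])
p,d=bot.grab_frame('wrist'); save('w1.png',p); np.savez('w1.npz',p=p,d=d)
V,U=np.mgrid[0:480,0:640]; P=w('wrist',cal,U.astype(float),V.astype(float),d)
hsv=cv2.cvtColor(p,cv2.COLOR_RGB2HSV)
m=(np.abs(P[...,0]-.628)<.045)&(np.abs(P[...,1]+.179)<.045)&(hsv[...,1]>90)&(d>0)
q=P[m]; print(m.sum(),np.percentile(q[:,2],[2,50,98]))
for lo,hi in ((.004,.012),(.004,.05),(.03,.05)):
    a=q[(q[:,2]>lo)&(q[:,2]<hi)][:,:2]; print(lo,hi,len(a),cv2.minAreaRect((a*1000).astype(np.float32)))
E
```

```text
{'vertical_fov': 65.70646984690485, 'cx': 319.42775812928875, 'cy': 241.48769674528964, 'origin': array([ 0.64561715, -0.07426611,  0.34434961]), 'orientation': array([ 2.87868758e+00, -1.51431372e-03, -1.08909001e+00])}
[-0.48699938  0.68382044  0.89158817  1.74260427 -0.61460102  1.01978189
 -0.45715548] [ 0.58565412 -0.10580785  0.20122843] [3.14143816e+00 2.80196784e-04 4.81568875e-01] 4.5
1800 [0.00737695 0.02830964 0.0377245 ]
0.004 0.012 427 ((629.5695190429688, -179.43170166015625), (59.009212493896484, 23.63707733154297), 26.986663818359375)
0.004 0.05 1788 ((629.6525268554688, -179.56106567382812), (58.981239318847656, 24.559938430786133), 27.15350341796875)
0.03 0.05 699 ((629.4686279296875, -180.03289794921875), (35.7606201171875, 23.947847366333008), 27.305938720703125)
```

View pics/w1.png

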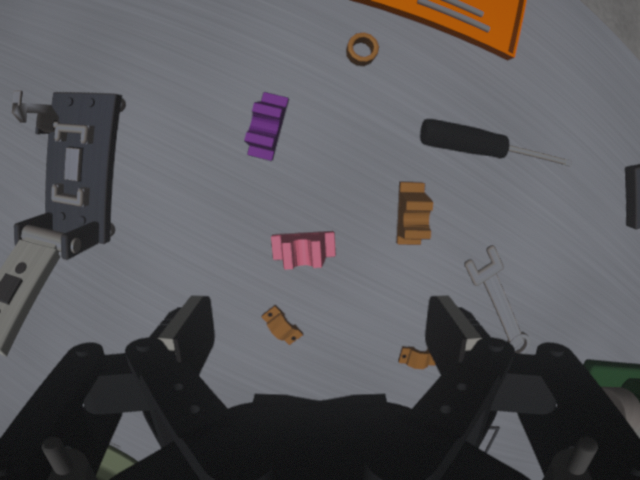

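Wrist view: the bronze pedestal is at (414,212), at world (0.6295,-0.180) with yaw 27.2°. I'll move above it, descend and grip.

```bash
python3 -m inch '[{"dx":2.3,"dy":43,"dz":0,"rx":0,"ry":0,"rz":0.007,"hand":0},{"dx":2.2,"dy":43,"dz":0,"rx":0,"ry":0,"rz":0,"hand":0},{"dx":0,"dy":0,"dz":40,"rx":0,"ry":0,"rz":0,"hand":0},{"dx":0,"dy":0,"dz":40,"rx":0,"ry":0,"rz":0,"hand":0},{"dx":0,"dy":0,"dz":40,"rx":0,"ry":0,"rz":0,"hand":0},{"dx":0,"dy":0,"dz":0,"rx":0,"ry":0,"rz":0,"hand":0},{"dx":0,"dy":0,"dz":0,"rx":0,"ry":0,"rz":0,"hand":0}]'
```

```text
clock: 5.25
position: [0.6289, -0.1809, 0.0824]
tool_rot: [3.141, 0.0, 0.471]
force: [-0.3, -1.0, 0.9]
grip_width: 0.0428
```

```bash
python3 - <<'E'
from h import *
cal=bot.get_calibration('wrist'); s=bot.observe(); print(s['position'],s['tool_rot'],s['clock'])
p,d=bot.grab_frame('wrist'); save('w2.png',p)
V,U=np.mgrid[0:480,0:640]; P=w('wrist',cal,U.astype(float),V.astype(float),d)
hsv=cv2.cvtColor(p,cv2.COLOR_RGB2HSV)
m=(np.abs(P[...,0]-.628)<.045)&(np.abs(P[...,1]+.179)<.045)&(hsv[...,1]>90)&(d>0)
q=P[m]; print(m.sum(),np.percentile(q[:,2],[2,50,98]))
for lo,hi in ((.004,.012),(.004,.05),(.03,.05)):
    a=q[(q[:,2]>lo)&(q[:,2]<hi)][:,:2]; print(lo,hi,len(a),cv2.minAreaRect((a*1000).astype(np.float32)))
E
```

```text
[ 0.62894787 -0.18090773  0.08236231] [3.14140458e+00 9.77000655e-05 4.71075947e-01] 5.25
3866 [0.0075495  0.02928727 0.03754461]
0.004 0.012 684 ((629.540283203125, -180.1260528564453), (59.35921096801758, 22.838529586791992), 27.666257858276367)
0.004 0.05 3824 ((629.4644775390625, -180.06661987304688), (59.39068603515625, 23.52056121826172), 27.370553970336914)
0.03 0.05 1750 ((629.2036743164062, -180.06407165527344), (34.8259162902832, 23.4586238861084), 26.843090057373047)
```

View pics/w2.png

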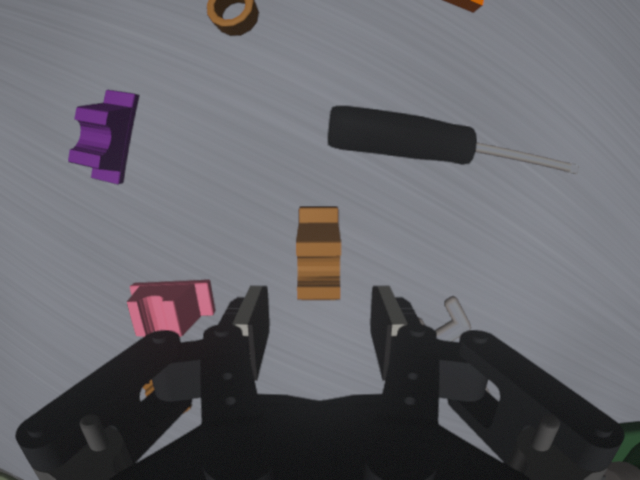

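The pedestal at (319,255) lies centred between the fingers at (258,320) and (385,320). Descending to grip it.

```bash
python3 -m inch '[{"dx":0.8,"dy":-0.5,"dz":37,"rx":0,"ry":0,"rz":0,"hand":0},{"dx":0,"dy":0,"dz":30,"rx":0,"ry":0,"rz":0,"hand":0},{"dx":0,"dy":0,"dz":7.4,"rx":0,"ry":0,"rz":0,"hand":0},{"dx":0,"dy":0,"dz":0,"rx":0,"ry":0,"rz":0,"hand":0},{"dx":0,"dy":0,"dz":0,"rx":0,"ry":0,"rz":0,"hand":1},{"dx":0,"dy":0,"dz":0,"rx":0,"ry":0,"rz":0,"hand":1},{"dx":0,"dy":0,"dz":0,"rx":0,"ry":0,"rz":0,"hand":1},{"dx":0,"dy":0,"dz":0,"rx":0,"ry":0,"rz":0,"hand":1},{"dx":0,"dy":0,"dz":0,"rx":0,"ry":0,"rz":0,"hand":1},{"dx":0,"dy":0,"dz":0,"rx":0,"ry":0,"rz":0,"hand":1}]' 50
```

```text
clock: 6.3
position: [0.6305, -0.1801, 0.0093]
tool_rot: [3.14, -0.002, 0.47]
force: [-1.4, 1.5, 8.3]
grip_width: 0.0226
```

```bash
python3 -m inch '[{"dx":0,"dy":0,"dz":-30,"rx":0,"ry":0,"rz":0,"hand":1},{"dx":0,"dy":0,"dz":-40,"rx":0,"ry":0,"rz":0,"hand":1},{"dx":0,"dy":0,"dz":-40,"rx":0,"ry":0,"rz":0,"hand":1},{"dx":0,"dy":0,"dz":-40,"rx":0,"ry":0,"rz":0,"hand":1},{"dx":0,"dy":0,"dz":0,"rx":0,"ry":0,"rz":0,"hand":1},{"dx":0,"dy":0,"dz":0,"rx":0,"ry":0,"rz":0,"hand":1}]'
python3 - <<'E'
from h import *
cal=bot.get_calibration('wrist'); s=bot.observe(); print(s['position'],s['tool_rot'],s['clock'],s['grip_width'])
p,d=bot.grab_frame('wrist'); save('w3.png',p)
V,U=np.mgrid[0:480,0:640]; P=w('wrist',cal,U.astype(float),V.astype(float),d)
T=(P-s['position'])@rot(s['tool_rot'])*1000   # tool frame
hsv=cv2.cvtColor(p,cv2.COLOR_RGB2HSV)
m=(np.abs(T[...,0])<45)&(np.abs(T[...,1])<25)&(np.abs(T[...,2])<40)&(hsv[...,1]>90)&(d>0)
q=T[m]; print(m.sum(),np.percentile(q,[1,50,99],axis=0))
for lo,hi in ((-3,3),(-40,-18),(-40,20)):
    a=q[(q[:,2]>lo)&(q[:,2]<hi)]; print(lo,hi,len(a),np.percentile(a,[1,99],axis=0) if len(a) else '')
# jig seen?
E
```

```text
clock: 6.9
position: [0.6298, -0.1795, 0.1584]
tool_rot: [3.141, -0.002, 0.47]
force: [-0.3, 0.4, -3.3]
grip_width: 0.023
[ 0.62977013 -0.17948798  0.15843904] [ 3.14065698e+00 -2.24125590e-03  4.70071647e-01] 6.9 0.022987229196507985
8744 [[-17.25097379 -11.59680416 -28.16264084]
 [ 11.49406385  -0.13773667 -19.89846802]
 [ 28.24543765  11.50434934   2.50482288]]
-3 3 1521 [[ 18.62313779 -11.52572502  -2.64918326]
 [ 28.51907473  11.21215585   2.69638504]]
-40 -18 5609 [[-17.63062972 -11.65527494 -28.691254  ]
 [ 16.5863537   11.59101662 -18.06031862]]
-40 20 8744 [[-17.25097379 -11.59680416 -28.16264084]
 [ 28.24543765  11.50434934   2.50482288]]
```

View pics/w3.png

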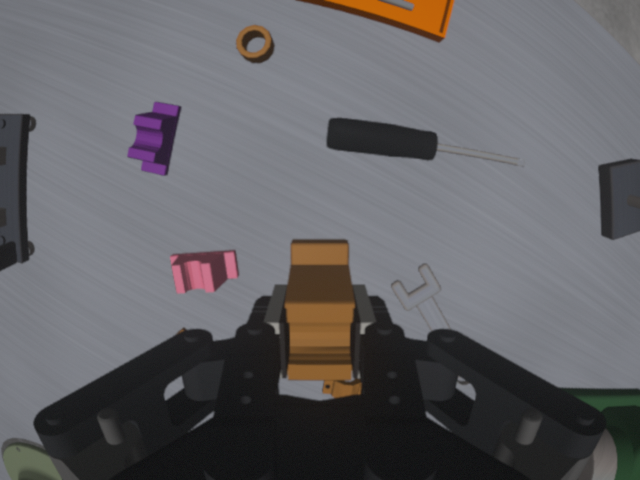

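Pedestal gripped at (320,310). Its width reads 23 mm, its underside is about 7.5 mm past the TCP, and its centre is about -0.6 mm along tool x. Next I'll move beside the jig to measure it from close by.

```bash
python3 -m inch '[{"dx":7,"dy":-39,"dz":-8,"rx":0,"ry":0,"rz":0.03,"hand":1},{"dx":7,"dy":-39,"dz":-8,"rx":0,"ry":0,"rz":0.03,"hand":1},{"dx":7,"dy":-39,"dz":-8,"rx":0,"ry":0,"rz":0.03,"hand":1},{"dx":7,"dy":-39,"dz":-8,"rx":0,"ry":0,"rz":0.03,"hand":1},{"dx":7,"dy":-39,"dz":-8,"rx":0,"ry":0,"rz":0.03,"hand":1},{"dx":0,"dy":-20,"dz":0,"rx":0,"ry":0,"rz":0.02,"hand":1},{"dx":0,"dy":0,"dz":0,"rx":0,"ry":0,"rz":0,"hand":1},{"dx":0,"dy":0,"dz":0,"rx":0,"ry":0,"rz":0,"hand":1}]'
cat > jig.py <<'E'
import sys
from h import *
n=sys.argv[1]
cal=bot.get_calibration('wrist'); s=bot.observe(); print(s['position'],s['tool_rot'],s['clock'],s['grip_width'])
p,d=bot.grab_frame('wrist'); save(n+'.png',p); np.savez(n+'.npz',p=p,d=d,pos=s['position'],rot=s['tool_rot'],co=cal['origin'],cr=cal['orientation'])
V,U=np.mgrid[0:480,0:640]; P=w('wrist',cal,U.astype(float),V.astype(float),d)
near=(np.abs(P[...,0]-.52)<.12)&(np.abs(P[...,1]-.135)<.09)&(d>0)
for lo,hi in ((.019,.028),(.034,.042)):
    m=near&(P[...,2]>lo)&(P[...,2]<hi)
    a=P[m]; r=cv2.minAreaRect((a[:,:2]*1000).astype(np.float32)); print('base',lo,m.sum(),r,np.median(a[:,2]))
# wall tops near nest
J=np.array([-np.cos(.302),-np.sin(.302)]);K=np.array([-J[1],J[0]])
for r in bot.tip_of('wrist','nest_home')[:2]:
    v,u=r['centre']; print('nest',r['score'],v,u, w('wrist',cal,np.float64(u),np.float64(v),d[int(v),int(u)]))
E
python3 jig.py w4
```

```text
clock: 7.75
position: [0.577, 0.0321, 0.1962]
tool_rot: [3.141, 0.001, 0.301]
force: [0.3, 0.0, -2.2]
grip_width: 0.0231
[0.57704471 0.03208939 0.19617588] [3.14132715e+00 1.38211019e-03 3.00772817e-01] 7.75 0.023093710559016194
base 0.019 10005 ((525.21728515625, 138.8644256591797), (149.45718383789062, 84.53353118896484), 17.507116317749023) 0.02423840157667395
base 0.034 1447 ((518.324462890625, 138.0936279296875), (137.08998107910156, 72.78429412841797), 19.274717330932617) 0.03742326261198431
nest 0.92 245.9 188.4 [0.52336893 0.13904249 0.03056958]
```

View pics/w4.png

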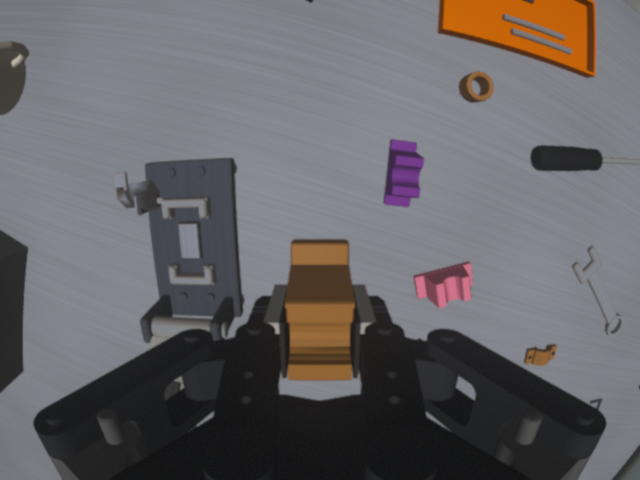

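```bash
cat > nest.py <<'E'
import sys
from h import *
z=np.load(sys.argv[1]+'.npz'); d=z['d']; cal=dict(bot.get_calibration('wrist'),origin=z['co'],orientation=z['cr'])
V,U=np.mgrid[0:480,0:640]; P=w('wrist',cal,U.astype(float),V.astype(float),d)
for yaw in (.300,.3055):
  c=np.array([.5281,.1398]); J=np.array([-np.cos(yaw),-np.sin(yaw)]);K=np.array([-J[1],J[0]])
  q=(P[...,:2]-c); x=q@J*1000; y=q@K*1000; h=P[...,2]*1000
  pr=lambda m,t:print(yaw,t,m.sum(),'x',np.round(np.percentile(x[m],[0,1,99,100]),1),'y',np.round(np.percentile(y[m],[0,1,99,100]),1))
  pr((abs(x)<46)&(abs(y)<30)&(h>34)&(h<42),'walls')
  pr((abs(x)<24)&(abs(y)<13)&(h>28)&(h<33),'pad')
  b=(abs(x+3)<90)&(abs(y)<50)&(h>20)&(h<28); pr(b,'base')
  r=cv2.minAreaRect(np.stack([x[m:=(abs(x)<46)&(abs(y)<30)&(h>33)&(h<42)],y[m]],-1).astype(np.float32)); print(r)
E
python3 nest.py w4
```

```text
0.3 walls 1203 x [-45.9 -42.8  39.2  39.7] y [-29.1 -28.4  21.4  21.7]
0.3 pad 675 x [-16.1 -15.8  15.4  17. ] y [-9.5 -9.2  9.2  9.5]
0.3 base 9971 x [-71.6 -70.5  75.   77.9] y [-42.1 -40.3  41.5  42.5]
((-3.2481040954589844, -3.5070667266845703), (85.80937194824219, 50.695838928222656), 0.4994826316833496)
0.3055 walls 1202 x [-45.9 -42.8  39.2  39.7] y [-28.9 -28.2  21.4  21.8]
0.3055 pad 675 x [-16.1 -15.8  15.4  16.9] y [-9.5 -9.2  9.2  9.5]
0.3055 base 9971 x [-71.7 -70.5  75.   77.8] y [-42.2 -40.3  41.5  42.3]
((-3.1666183471679688, -3.4888248443603516), (85.60795593261719, 50.69583511352539), 0.18435542285442352)
```

```bash
python3 -m inch '[{"dx":-4.7,"dy":-39.1,"dz":0,"rx":0,"ry":0,"rz":-0.003,"hand":1},{"dx":-4.7,"dy":-39.1,"dz":0,"rx":0,"ry":0,"rz":0,"hand":1},{"dx":-4.7,"dy":-39.2,"dz":0,"rx":0,"ry":0,"rz":0,"hand":1},{"dx":0,"dy":0,"dz":40,"rx":0,"ry":0,"rz":0,"hand":1},{"dx":0,"dy":0,"dz":40,"rx":0,"ry":0,"rz":0,"hand":1},{"dx":0,"dy":0,"dz":35,"rx":0,"ry":0,"rz":0,"hand":1},{"dx":0,"dy":0,"dz":0,"rx":0,"ry":0,"rz":0,"hand":1},{"dx":0,"dy":0,"dz":0,"rx":0,"ry":0,"rz":0,"hand":1}]'
python3 jig.py w5; python3 nest.py w5
```

```text
clock: 8.65
position: [0.5296, 0.1386, 0.0826]
tool_rot: [3.141, 0.0, 0.301]
force: [0.7, -0.1, -1.9]
grip_width: 0.0231
[0.52964594 0.13856687 0.08261167] [3.14086461e+00 3.43352960e-04 3.00947787e-01] 8.65 0.02308809472574238
base 0.019 15663 ((524.7814331054688, 139.3384552001953), (149.38143920898438, 84.55661010742188), 17.251554489135742) 0.024442780787185286
base 0.034 1892 ((530.9258422851562, 127.47110748291016), (141.74673461914062, 55.137237548828125), 49.450439453125) 0.03776132496247364
0.3 walls 1809 x [-46.  -40.6 -22.5 -21.6] y [-29.6 -28.3  20.5  20.8]Traceback (most recent call last):
  File "nest.py", line 10, in <module>
    pr((abs(x)<24)&(abs(y)<13)&(h>28)&(h<33),'pad')
    ~~^^^^^^^^^^^^^^^^^^^^^^^^^^^^^^^^^^^^^^^^^^^^^
  File "nest.py", line 8, in <lambda>
    pr=lambda m,t:print(yaw,t,m.sum(),'x',np.round(np.percentile(x[m],[0,1,99,100]),1),'y',np.round(np.percentile(y[m],[0,1,99,100]),1))
                                                   ~~~~~~~~~~~~~^^^^^^^^^^^^^^^^^^^
    return _quantile_unchecked(
        a, q, axis, out, overwrite_input, method, keepdims, weights)
    return _ureduce(a,
                    func=_quantile_ureduce_func,
    ...<5 lines>...
                    overwrite_input=overwrite_input,
                    method=method)
    r = func(a, **kwargs)
    result = _quantile(arr,
                       quantiles=q,
    ...<2 lines>...
                       out=out,
                       weights=wgt)
    slices_having_nans = np.isnan(arr[-1, ...])
                                  ~~~^^^^^^^^^
IndexError: index -1 is out of bounds for axis 0 with size 0
```

View pics/w5.png

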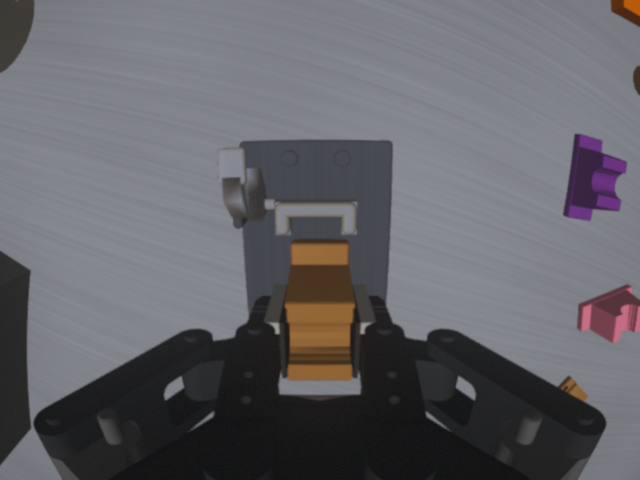

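The nest's far wall at (276–357, 218) sits about 2 mm left of the foot at (291–350, 252). This agrees with the depth measurement, so I'll correct by -1.9 mm in y and insert.

```bash
python3 -m inch '[{"dx":-0.6,"dy":-1.9,"dz":10,"rx":0,"ry":0,"rz":0,"hand":1},{"dx":0,"dy":0,"dz":15,"rx":0,"ry":0,"rz":0,"hand":1},{"dx":0,"dy":0,"dz":5,"rx":0,"ry":0,"rz":0,"hand":1},{"dx":0,"dy":0,"dz":0,"rx":0,"ry":0,"rz":0,"hand":1},{"dx":0,"dy":0,"dz":0,"rx":0,"ry":0,"rz":0,"hand":1}]'; python3 -m inch '[{"dx":0,"dy":0,"dz":3,"rx":0,"ry":0,"rz":0,"hand":1},{"dx":0,"dy":0,"dz":3,"rx":0,"ry":0,"rz":0,"hand":1},{"dx":0,"dy":0,"dz":2,"rx":0,"ry":0,"rz":0,"hand":1},{"dx":0,"dy":0,"dz":2,"rx":0,"ry":0,"rz":0,"hand":1},{"dx":0,"dy":0,"dz":0,"rx":0,"ry":0,"rz":0,"hand":1}]'
python3 jig.py w6
```

```text
clock: 9.25
position: [0.528, 0.1413, 0.0519]
tool_rot: [3.141, 0.0, 0.303]
force: [-0.6, -0.1, -2.3]
grip_width: 0.0229
clock: 9.75
position: [0.5279, 0.1415, 0.0417]
tool_rot: [3.142, 0.0, 0.303]
force: [0.3, 0.4, -2.5]
grip_width: 0.0231
[0.52791901 0.14147802 0.04168448] [3.14152228e+00 2.28322866e-04 3.02722705e-01] 9.75 0.023054571266837243
base 0.019 21938 ((531.2772827148438, 141.29510498046875), (135.86451721191406, 84.37516021728516), 17.371864318847656) 0.024438332976934096
base 0.034 4518 ((532.53369140625, 152.26895141601562), (93.65245056152344, 59.01533508300781), 10.941935539245605) 0.038302968104294094
```

View pics/w6.png

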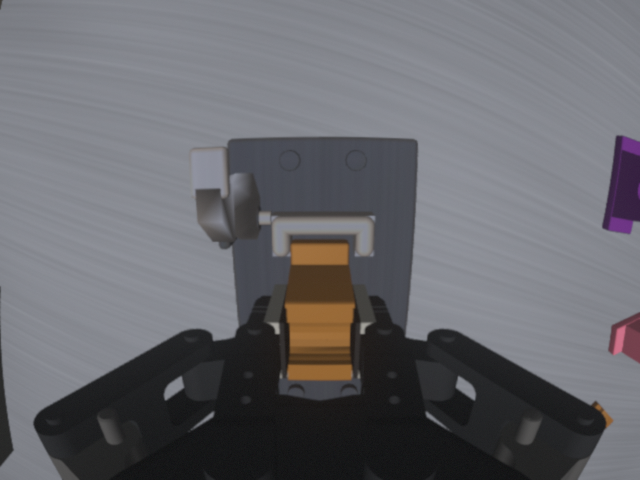

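```bash
python3 -m inch '[{"dx":0.2,"dy":0.8,"dz":0,"rx":0,"ry":0,"rz":0,"hand":1},{"dx":0,"dy":0,"dz":2,"rx":0,"ry":0,"rz":0,"hand":1},{"dx":0,"dy":0,"dz":2,"rx":0,"ry":0,"rz":0,"hand":1},{"dx":0,"dy":0,"dz":0,"rx":0,"ry":0,"rz":0,"hand":1},{"dx":0,"dy":0,"dz":0,"rx":0,"ry":0,"rz":0,"hand":1}]'
python3 jig.py w7
```

```text
clock: 10.35
position: [0.5286, 0.1408, 0.0382]
tool_rot: [-3.141, -0.0, 0.303]
force: [-2.8, 0.1, 10.6]
grip_width: 0.0229
[0.52862525 0.14080409 0.03824254] [-3.14130782e+00 -4.86748684e-04  3.02606793e-01] 10.35 0.02293852208139186
base 0.019 22168 ((532.9268798828125, 141.78009033203125), (132.46083068847656, 84.5946044921875), 17.402725219726562) 0.02444191645224711
base 0.034 5034 ((533.3275756835938, 151.374755859375), (95.42540740966797, 59.43890380859375), 14.740607261657715) 0.03759338328919008
```

View pics/w7.png

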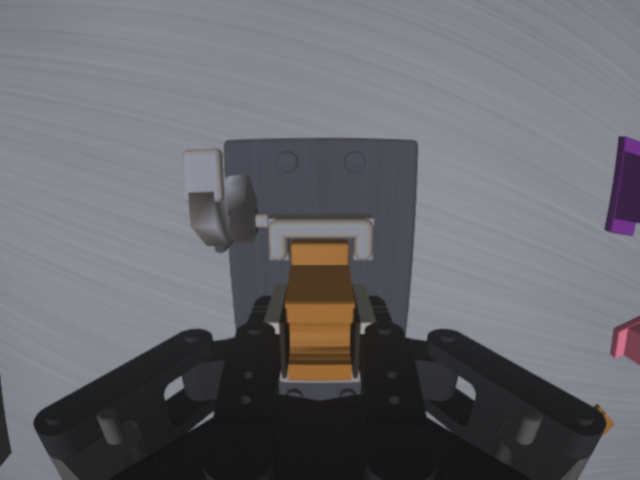

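The foot sits within the walls (foot 290–350, wall 269–372), with about 11 N on the ejector pad. Releasing.

```bash
python3 -m inch '[{"dx":0,"dy":0,"dz":-0.4,"rx":0,"ry":0,"rz":0,"hand":1},{"dx":0,"dy":0,"dz":0,"rx":0,"ry":0,"rz":0,"hand":0},{"dx":0,"dy":0,"dz":0,"rx":0,"ry":0,"rz":0,"hand":0},{"dx":0,"dy":0,"dz":0,"rx":0,"ry":0,"rz":0,"hand":0},{"dx":0,"dy":0,"dz":0,"rx":0,"ry":0,"rz":0,"hand":0},{"dx":0,"dy":0,"dz":-20,"rx":0,"ry":0,"rz":0,"hand":0},{"dx":0,"dy":0,"dz":-30,"rx":0,"ry":0,"rz":0,"hand":0},{"dx":0,"dy":0,"dz":-40,"rx":0,"ry":0,"rz":0,"hand":0},{"dx":0,"dy":0,"dz":-20,"rx":0,"ry":0,"rz":0,"hand":0},{"dx":0,"dy":0,"dz":0,"rx":0,"ry":0,"rz":0,"hand":0}]'
cat > ped.py <<'E'
import sys
from h import *
n=sys.argv[1]
cal=bot.get_calibration('wrist'); s=bot.observe(); print(s['position'],s['clock'])
p,d=bot.grab_frame('wrist'); save(n+'.png',p)
V,U=np.mgrid[0:480,0:640]; P=w('wrist',cal,U.astype(float),V.astype(float),d)
hsv=cv2.cvtColor(p,cv2.COLOR_RGB2HSV)
yaw=.303; c=np.array([.5279,.140]); J=np.array([-np.cos(yaw),-np.sin(yaw)]);K=np.array([-J[1],J[0]])
q=(P[...,:2]-c); x=q@J*1000; y=q@K*1000; h=P[...,2]*1000
m=(abs(x)<45)&(abs(y)<30)&(hsv[...,1]>90)&(h>20)&(d>0)
print('ped',m.sum(),'h',np.percentile(h[m],[1,50,99]))
for lo,hi in ((30,45),(58,75),(20,80)):
    k=m&(h>lo)&(h<hi)
    if k.sum()>20: print(lo,hi,k.sum(),'x',np.percentile(x[k],[1,99]),'y',np.percentile(y[k],[1,99]),cv2.minAreaRect(np.stack([x[k],y[k]],-1).astype(np.float32)))
k=(abs(x+10)<38)&(abs(y)<24)&(h>34)&(h<42)&~m
print('walls',k.sum(),'x',np.percentile(x[k],[1,99]),'y',np.percentile(y[k],[1,99]))
E
python3 ped.py w8
```

```text
clock: 11.45
position: [0.5295, 0.1411, 0.1506]
tool_rot: [-3.141, -0.004, 0.303]
force: [-0.3, -0.2, -0.2]
grip_width: 0.0428
[0.52950203 0.14109696 0.15060391] 11.45
ped 2889 h [35.14791745 58.8988277  67.50346287]
30 45 673 x [-29.25415562  29.98943161] y [-12.30057712  11.47760494] ((0.9453010559082031, 0.06744003295898438), (60.77290725708008, 25.457355499267578), 0.6001731753349304)
58 75 1669 x [-17.24142774  16.66378272] y [-12.36378239  10.87782799] ((-0.2934856414794922, -0.7238826751708984), (23.745357513427734, 34.964481353759766), 89.33358764648438)
20 80 2889 x [-29.07846958  29.46394734] y [-12.35800775  10.88307036] ((1.3734683990478516, 0.1028890609741211), (26.482572555541992, 61.56794357299805), 89.6185531616211)
walls 1093 x [-39.03987897  27.61132075] y [-20.77559842  20.74883359]
```

View pics/w8.png

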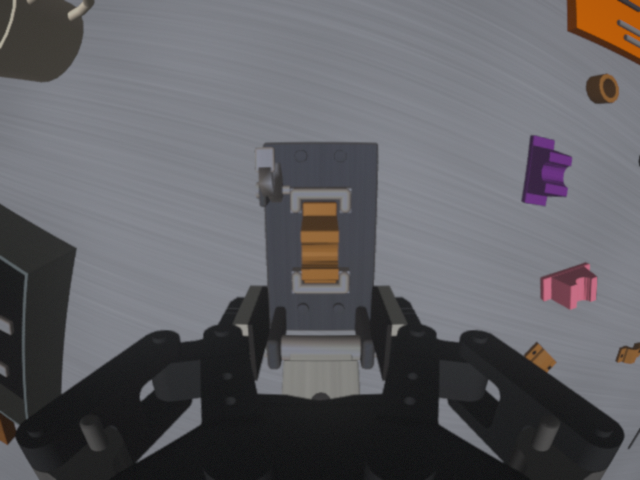

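The pedestal is released, level and centred at (320,243), with its top at 66–67 mm. The ball centre from both cameras is about (0.3815,0.093,0.210), so the leaf is at about 2.13 rad. I'll reach over and behind the ball with shut, tilted fingers.

```bash
python3 -m inch '[{"dx":0,"dy":0,"dz":-47,"rx":0,"ry":0,"rz":0,"hand":1},{"dx":0,"dy":0,"dz":-47,"rx":0,"ry":0,"rz":0,"hand":1},{"dx":0,"dy":0,"dz":-47,"rx":0,"ry":0,"rz":0,"hand":1},{"dx":-36,"dy":0,"dz":0,"rx":0,"ry":0,"rz":0,"hand":1},{"dx":-36,"dy":0,"dz":0,"rx":0,"ry":0,"rz":0,"hand":1},{"dx":-36,"dy":0,"dz":0,"rx":0,"ry":0,"rz":0,"hand":1},{"dx":0,"dy":0,"dz":0,"rx":0,"ry":-0.117,"rz":0,"hand":1},{"dx":0,"dy":0,"dz":0,"rx":0,"ry":-0.117,"rz":0,"hand":1},{"dx":0,"dy":0,"dz":0,"rx":0,"ry":-0.116,"rz":0,"hand":1},{"dx":0,"dy":0,"dz":0,"rx":0,"ry":0,"rz":0,"hand":1}]'
cat > uz.py <<'E'
from h import *
s=bot.observe(); q=s['position']-np.array([.4649,.1203,0]); e=np.array([.9544,.2984,0]); f=np.array([.2984,-.9544,0])
Rm=rot(s['tool_rot']); print('clock',s['clock'],'u',round(q@e*1000,1),'lat',round(q@f*1000,1),'z',round(q[2]*1000,1),'tilt',np.degrees(np.arctan2(-(Rm[:,2]@e),-Rm[2,2])).round(1),'F u,z',np.round([s['force']@e,s['force']@f,s['force'][2]],1),'q',np.round(s['qpos'],2), 'g',s['grip_width'])
E
python3 uz.py
```

```text
clock: 12.5
position: [0.426, 0.1092, 0.2873]
tool_rot: [3.14, 0.357, 0.304]
force: [-0.2, 0.3, -0.6]
grip_width: -0.0005
clock 12.5 u -40.5 lat -1.0 z 287.3 tilt 20.4 F u,z [-0.1 -0.4 -0.6] q [-1.09  0.61  1.11  1.78 -0.43  1.45 -1.1 ] g -0.0004754299060210724
```

```bash
python3 -m inch '[{"dx":-28,"dy":0,"dz":10,"rx":0,"ry":0,"rz":0,"hand":1},{"dx":-28,"dy":0,"dz":10,"rx":0,"ry":0,"rz":0,"hand":1},{"dx":-27,"dy":0,"dz":10,"rx":0,"ry":0,"rz":0,"hand":1},{"dx":0,"dy":0,"dz":0,"rx":0,"ry":0,"rz":0,"hand":1},{"dx":0,"dy":0,"dz":0,"rx":0,"ry":0,"rz":0,"hand":1}]'
python3 uz.py; python3 - <<'E'
from h import *
for c in ('scene','top'):
    p,d=bot.grab_frame(c); save(c+'2.png',p)
    cal=bot.get_calibration(c)
    for r in bot.tip_of(c,'leaf_ball')[:1]: print(c,r)
p=cv2.imread('pics/scene2.png')[60:260,150:400]; cv2.imwrite('pics/scene2c.png',cv2.resize(p,(750,600)))
E
```

```text
clock: 13.0
position: [0.3408, 0.0827, 0.2893]
tool_rot: [-3.14, 0.349, 0.304]
force: [1.0, 0.6, 0.4]
grip_width: -0.0001
clock 13.0 u -129.7 lat -1.1 z 289.3 tilt 20.0 F u,z [ 1.1 -0.3  0.4] q [-1.27  0.46  1.23  2.   -0.34  1.35 -1.14] g -0.00011072959859962542
scene {'centre': [131.4, 224.8], 'score': 0.86}
```

View pics/scene2c.png

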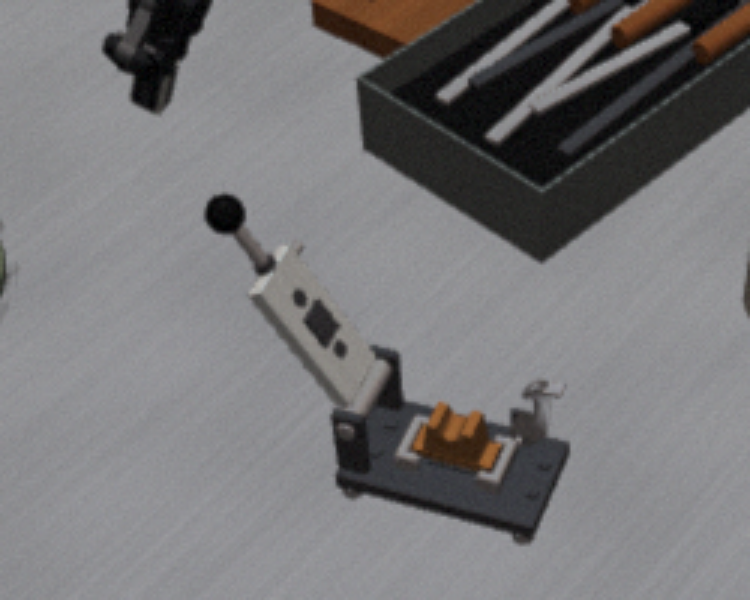

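The crop shows the pedestal seated in the nest, the ball at (225,213) and the fingertips beyond and above it at (150,100). Lowering behind the ball.

```bash
python3 -m inch '[{"dx":10,"dy":0,"dz":27,"rx":0,"ry":0,"rz":0,"hand":1},{"dx":10,"dy":0,"dz":27,"rx":0,"ry":0,"rz":0,"hand":1},{"dx":9,"dy":0,"dz":26,"rx":0,"ry":0,"rz":0,"hand":1},{"dx":0,"dy":0,"dz":0,"rx":0,"ry":0,"rz":0,"hand":1},{"dx":0,"dy":0,"dz":0,"rx":0,"ry":0,"rz":0,"hand":1}]'
python3 uz.py
```

```text
clock: 13.7
position: [0.3413, 0.0818, 0.205]
tool_rot: [3.141, 0.35, 0.301]
force: [0.5, -0.8, 0.1]
grip_width: -0.0006
clock 13.7 u -129.5 lat -0.2 z 205.0 tilt 20.1 F u,z [0.2 0.9 0.1] q [-1.15  0.58  1.09  2.09 -0.46  1.17 -1.04] g -0.0005601302828507368
```

```bash
python3 -m inch '[{"dx":13.3,"dy":0,"dz":-10.4,"rx":0,"ry":0,"rz":0,"hand":1},{"dx":13.3,"dy":0,"dz":-10.4,"rx":0,"ry":0,"rz":0,"hand":1},{"dx":13.3,"dy":0,"dz":-10.4,"rx":0,"ry":0,"rz":0,"hand":1},{"dx":13.3,"dy":0,"dz":-10.4,"rx":0,"ry":0,"rz":0,"hand":1}]'
python3 uz.py; cat > ball.py <<'E'
import sys
from h import *
n=sys.argv[1]
c='scene'; p,d=bot.grab_frame(c); save(n+'.png',p); cal=bot.get_calibration(c)
for r in bot.tip_of(c,'leaf_ball')[:1]:
    v,u=r['centre']; P=w(c,cal,np.float64(u),np.float64(v),d[int(v),int(u)])
    g=P-cal['origin']; P=P+.013*g/np.linalg.norm(g)
    q=P-np.array([.4649,.1203,.07]); uu=q@np.array([.9544,.2984,0])
    print('ball',r['score'],v,u,'u,lat,z',np.round([uu*1000,1000*q@np.array([.2984,-.9544,0]),q[2]*1000],1),'r',np.hypot(uu,q[2]),'theta',np.arctan2(q[2],uu))
im=cv2.imread('pics/'+n+'.png')[60:260,150:400]; cv2.imwrite('pics/'+n+'c.png',cv2.resize(im,(750,600)))
E
python3 ball.py b1
```

```text
clock: 14.1
position: [0.4029, 0.1014, 0.2273]
tool_rot: [-3.141, 0.349, 0.303]
force: [-2.7, -1.6, 4.3]
grip_width: -0.0003
clock 14.1 u -64.8 lat -0.4 z 227.3 tilt 20.0 F u,z [-3.   0.7  4.3] q [-1.08  0.64  1.06  1.91 -0.47  1.29 -1.06] g -0.00032843251034871124
ball 0.8 127.5 249.4 u,lat,z [-34.2  -1.3 162.2] r 0.1657198075244374 theta 1.7786026253061251
```

View pics/b1c.png

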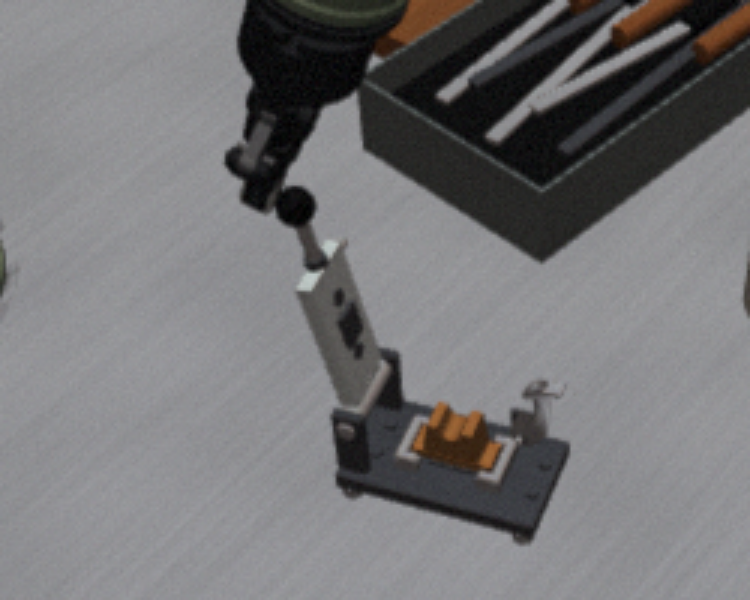

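Tracking as planned: the leaf is at 1.78 rad, with the ball at (295,206) in the crop. Continuing along the arc.

```bash
python3 -m inch '[{"dx":10.3,"dy":0,"dz":-5.1,"rx":0,"ry":0,"rz":0,"hand":1},{"dx":10.3,"dy":0,"dz":-5.1,"rx":0,"ry":0,"rz":0,"hand":1},{"dx":10.3,"dy":0,"dz":-5.1,"rx":0,"ry":0,"rz":0,"hand":1},{"dx":11,"dy":0,"dz":-2.4,"rx":0,"ry":0,"rz":0,"hand":1},{"dx":11,"dy":0,"dz":-2.4,"rx":0,"ry":0,"rz":0,"hand":1},{"dx":11,"dy":0,"dz":-2.4,"rx":0,"ry":0,"rz":0,"hand":1},{"dx":11,"dy":0,"dz":-2.4,"rx":0,"ry":0,"rz":0,"hand":1},{"dx":11,"dy":0,"dz":0,"rx":0,"ry":0,"rz":0,"hand":1},{"dx":11,"dy":0,"dz":0,"rx":0,"ry":0,"rz":0,"hand":1},{"dx":11,"dy":0,"dz":0,"rx":0,"ry":0,"rz":0,"hand":1}]'
python3 uz.py; python3 ball.py b2
```

```text
clock: 15.2
position: [0.5079, 0.1344, 0.2112]
tool_rot: [3.142, 0.35, 0.303]
force: [-0.1, -0.9, -0.2]
grip_width: -0.0
clock 15.2 u 45.2 lat -0.6 z 211.2 tilt 20.1 F u,z [-0.4  0.9 -0.2] q [-0.92  0.81  0.97  1.64 -0.54  1.41 -1.08] g -3.9164511897529946e-05
ball 0.84 149.0 304.4 u,lat,z [ 77.8   2.2 143.8] r 0.16350375574497955 theta 1.0746923665066777
```

View pics/b2c.png

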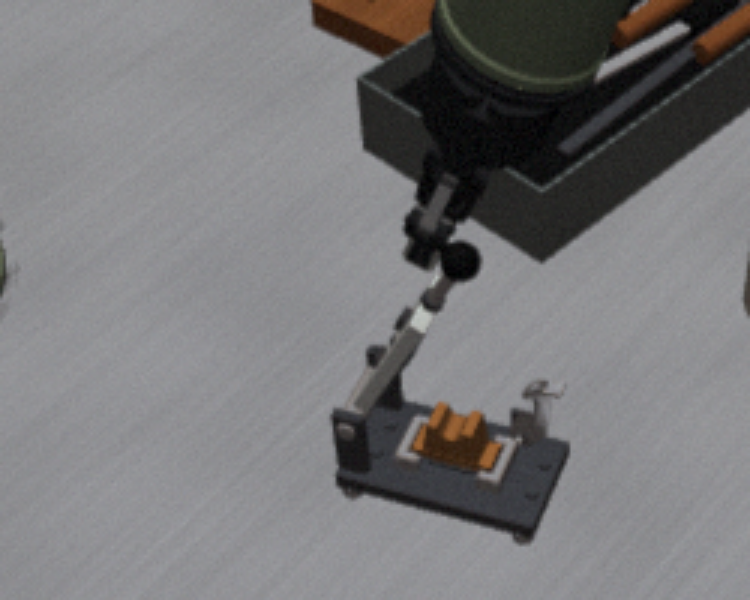

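Leaf at about 1.08 rad, with the ball at (460,260) in the crop. I'll push a little further, then go over the top.

```bash
python3 -m inch '[{"dx":11.2,"dy":0,"dz":0.7,"rx":0,"ry":0,"rz":0,"hand":1},{"dx":11.2,"dy":0,"dz":0.7,"rx":0,"ry":0,"rz":0,"hand":1},{"dx":11.2,"dy":0,"dz":0.7,"rx":0,"ry":0,"rz":0,"hand":1},{"dx":11.2,"dy":0,"dz":0.7,"rx":0,"ry":0,"rz":0,"hand":1},{"dx":0,"dy":0,"dz":0,"rx":0,"ry":0,"rz":0,"hand":1},{"dx":-10,"dy":0,"dz":0,"rx":0,"ry":0,"rz":0,"hand":1},{"dx":-10,"dy":0,"dz":-30,"rx":0,"ry":0.117,"rz":0,"hand":1},{"dx":0,"dy":0,"dz":-30,"rx":0,"ry":0.117,"rz":0,"hand":1},{"dx":0,"dy":0,"dz":0,"rx":0,"ry":0.116,"rz":0,"hand":1},{"dx":0,"dy":0,"dz":0,"rx":0,"ry":0,"rz":0,"hand":1}]'
python3 uz.py; python3 ball.py b3
```

```text
clock: 16.3
position: [0.5429, 0.145, 0.2594]
tool_rot: [-3.139, -0.005, 0.301]
force: [0.5, 0.4, 0.2]
grip_width: -0.0003
clock 16.3 u 81.8 lat -0.3 z 259.4 tilt -0.3 F u,z [ 0.6 -0.2  0.2] q [-1.05  0.61  1.06  1.77 -0.6   1.11 -1.06] g -0.0002969212236877937
ball 0.66 162.6 323.7 u,lat,z [115.7   1.1 119.2] r 0.1661079988278573 theta 0.799954187944085
```

View pics/b3c.png

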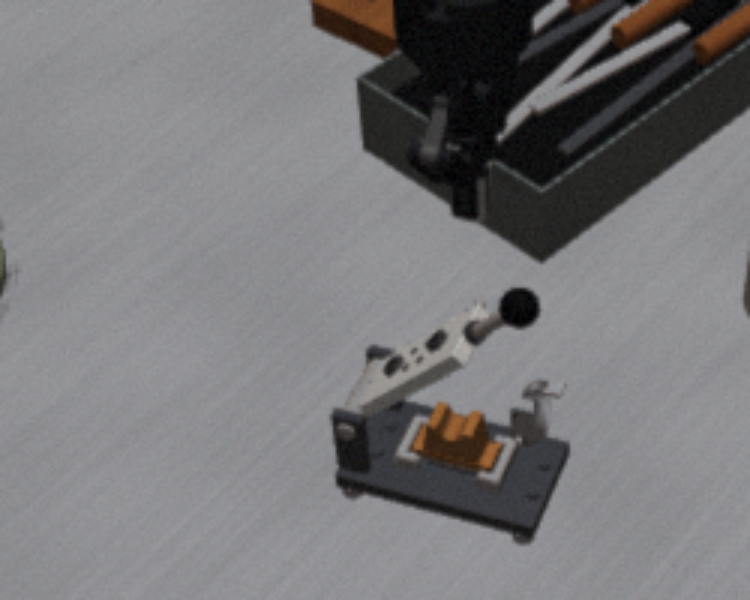

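The leaf is at 0.80 rad and the ball is at (519,306) in the crop, clear. Now pressing from above with vertical, shut fingers.

```bash
python3 -m inch '[{"dx":15,"dy":0.5,"dz":0,"rx":0,"ry":0,"rz":0,"hand":1},{"dx":15,"dy":0.5,"dz":0,"rx":0,"ry":0,"rz":0,"hand":1},{"dx":0,"dy":0,"dz":30,"rx":0,"ry":0,"rz":0,"hand":1},{"dx":0,"dy":0,"dz":22,"rx":0,"ry":0,"rz":0,"hand":1},{"dx":8,"dy":0,"dz":10,"rx":0,"ry":0,"rz":0,"hand":1},{"dx":7.5,"dy":0,"dz":10,"rx":0,"ry":0,"rz":0,"hand":1},{"dx":6.5,"dy":0,"dz":10,"rx":0,"ry":0,"rz":0,"hand":1},{"dx":5.5,"dy":0,"dz":10,"rx":0,"ry":0,"rz":0,"hand":1},{"dx":5.5,"dy":0,"dz":10,"rx":0,"ry":0,"rz":0,"hand":1},{"dx":5,"dy":0,"dz":10,"rx":0,"ry":0,"rz":0,"hand":1}]'
python3 uz.py; python3 ball.py b4
```

```text
clock: 17.4
position: [0.6105, 0.1655, 0.1453]
tool_rot: [-3.142, -0.0, 0.303]
force: [0.1, 0.2, 2.6]
grip_width: 0.0002
clock 17.4 u 152.5 lat 0.4 z 145.3 tilt -0.0 F u,z [ 0.2 -0.2  2.6] q [-0.89  0.83  0.9   1.68 -0.75  1.01 -1.  ] g 0.00017068701837756508
ball 0.76 188.7 343.0 u,lat,z [155.9   1.7  60.9] r 0.16734982791088515 theta 0.37214449552117196
```

View pics/b4c.png

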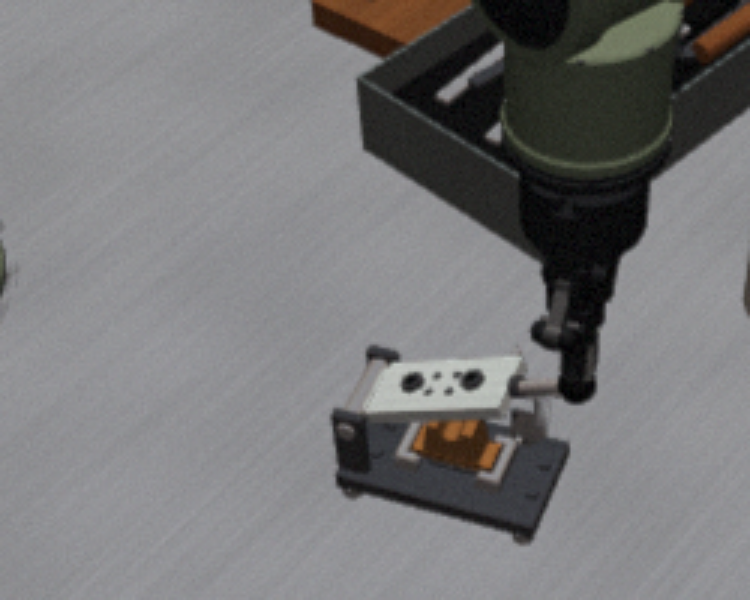

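The leaf is at 0.37 rad and the fingertips rest on the ball at (577,385). Pressing on, and slower near the pad.

```bash
python3 -m inch '[{"dx":3,"dy":0.5,"dz":10,"rx":0,"ry":0,"rz":0,"hand":1},{"dx":3,"dy":0,"dz":10,"rx":0,"ry":0,"rz":0,"hand":1},{"dx":2.5,"dy":0,"dz":10,"rx":0,"ry":0,"rz":0,"hand":1},{"dx":2,"dy":0,"dz":10,"rx":0,"ry":0,"rz":0,"hand":1},{"dx":0.5,"dy":0,"dz":5,"rx":0,"ry":0,"rz":0,"hand":1},{"dx":0,"dy":0,"dz":0,"rx":0,"ry":0,"rz":0,"hand":1}]'
python3 uz.py
python3 -m inch '[{"dx":0,"dy":0,"dz":4,"rx":0,"ry":0,"rz":0,"hand":1},{"dx":0,"dy":0,"dz":4,"rx":0,"ry":0,"rz":0,"hand":1},{"dx":0,"dy":0,"dz":3,"rx":0,"ry":0,"rz":0,"hand":1},{"dx":0,"dy":0,"dz":2,"rx":0,"ry":0,"rz":0,"hand":1},{"dx":0,"dy":0,"dz":0,"rx":0,"ry":0,"rz":0,"hand":1}]'
python3 uz.py
```

```text
clock: 18.1
position: [0.6206, 0.168, 0.1003]
tool_rot: [3.141, 0.001, 0.303]
force: [0.1, 0.8, 0.2]
grip_width: 0.0001
clock 18.1 u 162.8 lat 0.9 z 100.3 tilt 0.0 F u,z [ 0.3 -0.7  0.2] q [-0.86  0.9   0.84  1.68 -0.8   0.95 -0.97] g 7.143395873985485e-05
clock: 18.6
position: [0.6217, 0.1683, 0.0888]
tool_rot: [3.142, -0.002, 0.303]
force: [2.3, 1.4, 6.1]
grip_width: -0.0
clock 18.6 u 163.9 lat 0.9 z 88.8 tilt -0.1 F u,z [ 2.6 -0.7  6.1] q [-0.85  0.91  0.83  1.68 -0.81  0.93 -0.96] g -4.41484560204133e-05
```

```bash
python3 -m inch '[{"dx":0,"dy":0,"dz":2,"rx":0,"ry":0,"rz":0,"hand":1},{"dx":0,"dy":0,"dz":2,"rx":0,"ry":0,"rz":0,"hand":1},{"dx":0,"dy":0,"dz":1.5,"rx":0,"ry":0,"rz":0,"hand":1},{"dx":0,"dy":0,"dz":0,"rx":0,"ry":0,"rz":0,"hand":1},{"dx":0,"dy":0,"dz":0,"rx":0,"ry":0,"rz":0,"hand":1}]'
python3 uz.py; python3 ball.py b5
```

```text
clock: 19.1
position: [0.6221, 0.1684, 0.0838]
tool_rot: [3.141, -0.003, 0.303]
force: [4.7, 2.2, 9.9]
grip_width: -0.0002
clock 19.1 u 164.4 lat 1.0 z 83.8 tilt -0.2 F u,z [ 5.1 -0.7  9.9] q [-0.85  0.91  0.83  1.69 -0.82  0.92 -0.96] g -0.00016191922626024012
ball 0.87 212.4 347.8 u,lat,z [168.3   2.7  -5.2] r 0.16833696958547703 theta -0.031105986822789023
```

View pics/b5c.png

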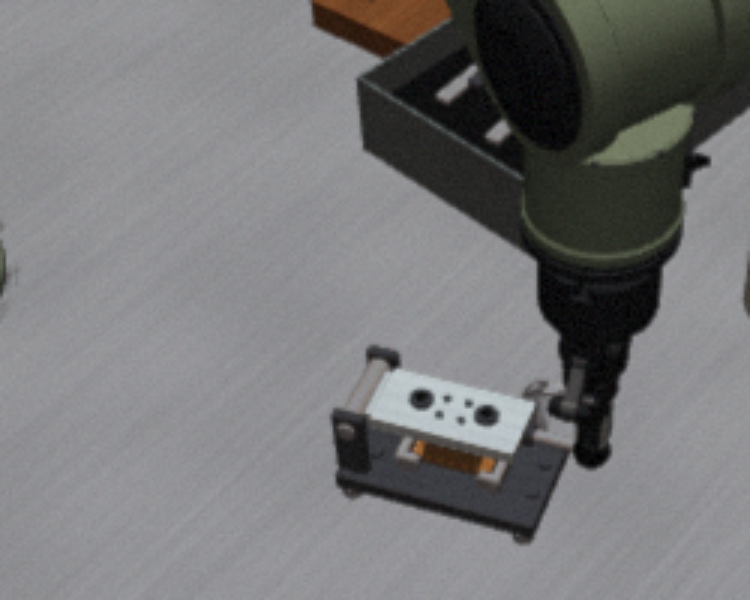

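The leaf is level, with the ball at (592,455) in the crop. I'll press a little further until it hits the stop, so that the latch is sure to snap.

```bash
python3 -m inch '[{"dx":0,"dy":0,"dz":1,"rx":0,"ry":0,"rz":0,"hand":1},{"dx":0,"dy":0,"dz":1,"rx":0,"ry":0,"rz":0,"hand":1},{"dx":0,"dy":0,"dz":0,"rx":0,"ry":0,"rz":0,"hand":1},{"dx":0,"dy":0,"dz":0,"rx":0,"ry":0,"rz":0,"hand":1}]'; python3 uz.py
python3 -m inch '[{"dx":0,"dy":0,"dz":1,"rx":0,"ry":0,"rz":0,"hand":1},{"dx":0,"dy":0,"dz":1,"rx":0,"ry":0,"rz":0,"hand":1},{"dx":0,"dy":0,"dz":0,"rx":0,"ry":0,"rz":0,"hand":1},{"dx":0,"dy":0,"dz":0,"rx":0,"ry":0,"rz":0,"hand":1}]'; python3 uz.py
```

```text
clock: 19.6
position: [0.6223, 0.1685, 0.0825]
tool_rot: [-3.141, -0.004, 0.303]
force: [1.7, 1.9, 20.7]
grip_width: 0.0001
clock 19.6 u 164.6 lat 1.0 z 82.5 tilt -0.2 F u,z [ 2.2 -1.3 20.7] q [-0.85  0.92  0.82  1.69 -0.82  0.92 -0.95] g 9.741671821498491e-05
clock: 20.0
position: [0.6226, 0.1685, 0.0819]
tool_rot: [-3.141, -0.005, 0.303]
force: [-5.4, 2.0, 43.9]
grip_width: 0.0004
clock 20.0 u 164.9 lat 1.0 z 81.9 tilt -0.3 F u,z [-4.5 -3.5 43.9] q [-0.85  0.92  0.82  1.69 -0.82  0.92 -0.95] g 0.00038751915851417587
```

At the hard stop: the force jumped to 44 N with no further travel. I'll lift off slowly and check that the leaf stays shut.

```bash
python3 -m inch '[{"dx":0,"dy":0,"dz":-5,"rx":0,"ry":0,"rz":0,"hand":1},{"dx":0,"dy":0,"dz":-5,"rx":0,"ry":0,"rz":0,"hand":1},{"dx":0,"dy":0,"dz":-30,"rx":0,"ry":0,"rz":0,"hand":1},{"dx":20,"dy":0,"dz":-40,"rx":0,"ry":0,"rz":0,"hand":1},{"dx":20,"dy":20,"dz":-40,"rx":0,"ry":0,"rz":0,"hand":1},{"dx":0,"dy":40,"dz":-20,"rx":0,"ry":0,"rz":0,"hand":1},{"dx":0,"dy":40,"dz":0,"rx":0,"ry":0,"rz":0,"hand":1},{"dx":0,"dy":40,"dz":0,"rx":0,"ry":0,"rz":0,"hand":1},{"dx":0,"dy":0,"dz":0,"rx":0,"ry":0,"rz":0,"hand":1}]'
python3 uz.py; python3 ball.py b6; python3 - <<'E'
from h import *
cal=bot.get_calibration('wrist')
p,d=bot.grab_frame('wrist'); save('w9.png',p)
V,U=np.mgrid[0:480,0:640]
c='scene'; q,dd=bot.grab_frame(c); cal=bot.get_calibration(c); P=w(c,cal,U.astype(float),V.astype(float),dd)
o=P-np.array([.4649,.1203,.07]); u=o@np.array([.9544,.2984,0])*1000; l=o@np.array([.2984,-.9544,0])*1000; h=P[...,2]*1000
m=(u>20)&(u<110)&(abs(l)<20)&(h>60)&(h<100)
A=np.c_[u[m],np.ones(m.sum())]; print('leaf top slope,h0',np.linalg.lstsq(A,h[m],rcond=None)[0],m.sum())
cv2.imwrite('pics/s9.png',cv2.resize(q[150:260,230:370,::-1],(764,600),interpolation=cv2.INTER_CUBIC))
E
```

```text
clock: 20.9
position: [0.7008, 0.0395, 0.219]
tool_rot: [3.139, 0.0, 0.296]
force: [-0.3, -0.3, -0.6]
grip_width: -0.0002
clock 20.9 u 201.1 lat 147.6 z 219.0 tilt 0.0 F u,z [-0.4  0.2 -0.6] q [-0.62  0.85  0.92  1.41 -0.69  1.21 -0.91] g -0.00015968967915112083
leaf top slope,h0 [1.67458538e-02 7.57546064e+01] 605
```

View pics/s9.png

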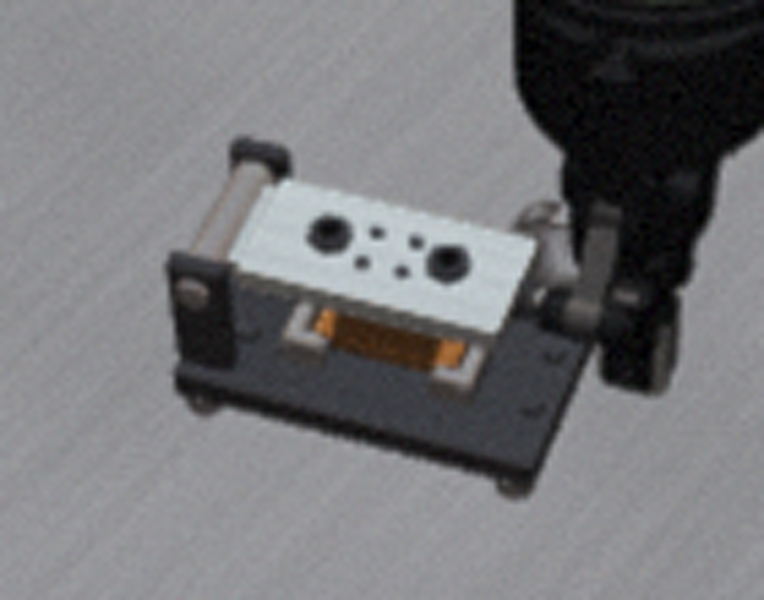

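View pics/w9.png

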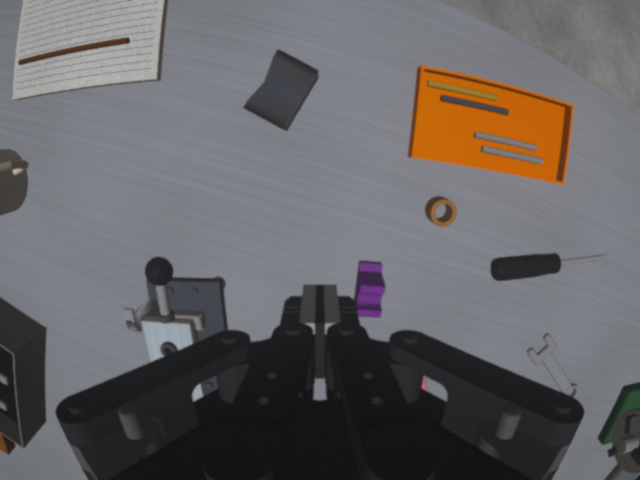

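The wrist view shows the leaf over the nest with the ball at (159,271), and the leaf stayed level after release. I'll take one clearer look at the latch from further off.

```bash
python3 -m inch '[{"dx":0,"dy":40,"dz":0,"rx":0,"ry":0,"rz":0,"hand":1},{"dx":0,"dy":40,"dz":0,"rx":0,"ry":0,"rz":0,"hand":1},{"dx":-40,"dy":0,"dz":0,"rx":0,"ry":0,"rz":0,"hand":1},{"dx":-40,"dy":0,"dz":0,"rx":0,"ry":0,"rz":0,"hand":1},{"dx":0,"dy":0,"dz":0,"rx":0,"ry":0,"rz":0,"hand":1}]'
python3 ball.py b7; python3 - <<'E'
from h import *
V,U=np.mgrid[0:480,0:640]
for c in ('scene','top','wrist'):
    cal=bot.get_calibration(c); q,dd=bot.grab_frame(c); save(c+'9.png',q); P=w(c,cal,U.astype(float),V.astype(float),dd)
    o=P-np.array([.4649,.1203,.07]); u=o@np.array([.9544,.2984,0])*1000; l=o@np.array([.2984,-.9544,0])*1000; h=P[...,2]*1000
    m=(u>20)&(u<110)&(abs(l)<20)&(h>60)&(h<100)
    if m.sum()>50: print(c,'slope,h0',np.linalg.lstsq(np.c_[u[m],np.ones(m.sum())],h[m],rcond=None)[0],m.sum())
    m=(np.hypot(u-166,l)<10)&(h>60)
    if m.sum()>5: print('ball top',np.percentile(h[m],95))
    for t in ('cap_a','bush','spanner','vee_block','screwdriver','mug') if c=='top' else ():
        for r in bot.tip_of(c,t)[:2]:
            v,uu=r['centre']; print(t,round(r['score'],2),np.round([v,uu]))
    if c=='scene': cv2.imwrite('pics/s10.png',cv2.resize(q[160:250,250:360,::-1],(733,600),interpolation=cv2.INTER_CUBIC))
E
```

```text
clock: 21.6
position: [0.644, -0.0549, 0.2186]
tool_rot: [-3.14, 0.002, 0.3]
force: [0.7, -0.3, 1.4]
grip_width: -0.0002
ball 0.67 209.2 347.3 u,lat,z [166.6   1.8   3.2] r 0.1666497421209059 theta 0.019189992941853955
scene slope,h0 [8.60186688e-03 7.62539600e+01] 297
ball top 85.71191034226749
top slope,h0 [4.26123071e-04 7.68456586e+01] 91
ball top 85.03171423024286
cap_a 0.45 [289. 475.]
cap_a 0.43 [304. 404.]
spanner 0.82 [246. 494.]
vee_block 0.59 [160. 292.]
mug 0.76 [237. 141.]
wrist slope,h0 [1.45940255e-02 7.65735638e+01] 2692
ball top 85.07733489806874
```

View pics/s10.png

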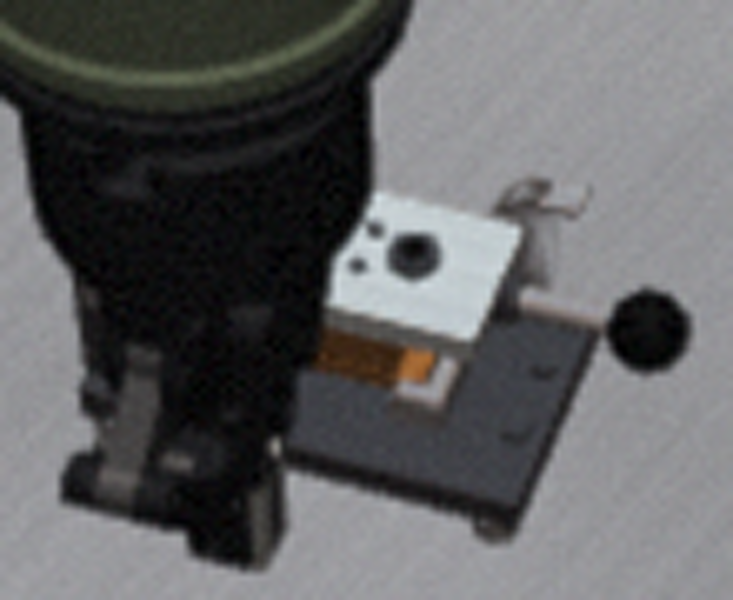

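View pics/top9.png

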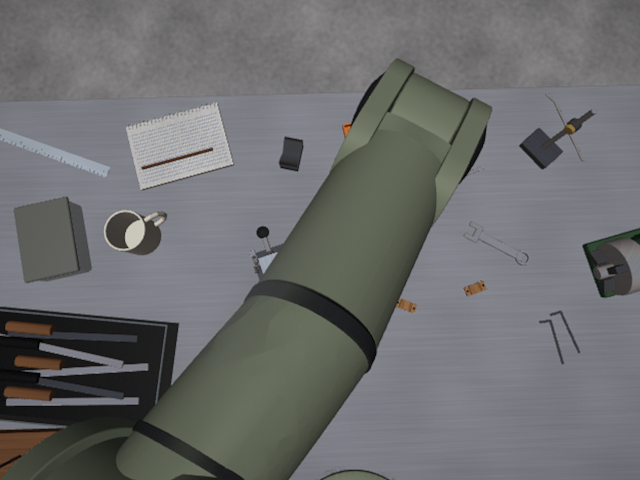

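```bash
python3 -c "
from workcell import bot
print(bot.job_done())"
```

```text
the job is handed in; nothing more can be done
None
```

I set the bronze pedestal feet-first in the nest and released it. I then swung the leaf over by its ball with shut fingers and pressed it down to a hard stop, which read about 44 N at the fingertips. After that I lifted clear and handed the job in at about 22 s; no verdict was reported.

**Pedestal (checked before closing):** it stood level and within about 1 mm of the nest centre, with its top at 66–67 mm. I did not measure its height again under the closed leaf.

**Leaf after letting go:** it stayed shut. Leaf slopes were 0.000 to 0.015 rad and the ball top was at 85 mm, which gives an angle of about 0.01 rad. An unlatched leaf would have sprung back above 0.09. Two readings came out higher, 0.017 and 0.019 rad, but both are under the 0.02 that the latch holds.

**Latch:** I saw it only in coarse crops and did not measure its angle. That it snapped is inferred from the leaf staying down.

**Bystanders:** nothing was touched in any view. In the last top picture the two caps, spanner, vee block and mug were where they started. The arm hid the bush and most of the screwdriver; both show in the wrist picture taken just before, but I did not measure their positions.

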